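Make up a blue and a red sample kit

ROBOT

A 6-joint arm with a two-finger parallel gripper is mounted at the origin on a cart in front of the work surface, level with it; the furniture and walls round the work are solid. World frame = base frame: x ahead of the robot, y to its left, z up, the work surface at z = 0. Lengths are in m, angles in rad, forces in N, time in s.
With the tool pointing down it reaches from about 0.3 to 0.875 m from the base axis. Payload 4.2 kg.
Tool frame: the origin (TCP) lies midway between the tips of the shut fingers; the grasp point (between the pads) lies 19 mm behind it; z points along the fingers, y is the direction in which the jaws open and shut (so a half turn about z gives the same grasp; the last joint's range is limited). The gripper opens to 85 mm and grips with 20 to 120 N. Pads are 22 mm wide; open, the fingers measure 114 mm over their backs; the gripper's body (76 mm by 85 mm) begins 54 mm behind the grasp point. The pads swing forward as they close: fully open they stand 13 mm farther back than shut.
Start: joints at [1.187, 0.32, 1.565, -0, 1.257, -0.02], TCP at [0.205, 0.537, 0.231] pointing down, gripper open.
Joint ranges: [-3.11, 3.11], [-0.84, 2.01], [0.21, 2.61], [-1.34, 4.49], [0.05, 2.63], [-2.56, 2.56]. Speed limits (rad/s): [2.57, 2.57, 3.14, 3.14, 3.14, 3.14].

INTERFACE

Orientations are given as a unit quaternion [w, x, y, z].
In Python, from bench import env, imaging gives the robot as it stands.
- The arm moves only by the tool step_arm, never from a script. Its argument "increments" is a list of rows, each a list of 7 numbers: the shift along the world's x, y, z in mm, then the turn, a rotation vector about the world's x, y, z in degrees, then the opening, from -1 (shut) to 1 (fully open). In form: [[x, y, z, ax, ay, az, fingers], ...]. A call has 1 to 20 rows; each row is the pose to reach, as a shift and turn from the pose measured when the call began; what a row does not reach only later rows make up. A row lasts 1/8 s, in which the tool goes at most 62.5 mm and 10.7 degrees, less where a joint would pass 70% of its speed; a pose out of reach is approached as far as the arm can. A call with a gripper value outside its range is refused whole. The fingers move at their own pace and stop on an object; the grip force is fixed at half the most. Time passes only in rows, so rows that repeat a pose let the fingers close. It gives the time, the measured TCP pose, the force and the opening at its end, in the units of the state.
- env.observe(): the state, without advancing time (a new reading comes with each control period).
- imaging.snapshot(name): name is "scene" or "side" or "wrist"; returns a dict with "pixels" (400x640x3 uint8, red, green, blue), "camera_matrix" (3x3 intrinsics, pixels), "extrinsics" (4x4, takes a point from world to camera coordinates); the wrist camera has in their place "mount" (4x4, takes a point from camera to tool coordinates, whose origin is the TCP and whose axes are the flange's). Camera axes: x right, y down, z forward; pixel columns grow to the right and rows downward; lengths in m; the calibration is good to about 2 mm. A picture is of the moment at which its call begins: read the wrist's pose just before it. There is no depth.
- env.close_job(): hands the job in, once; it reports no verdict.
The state is a dict: "clock": time; "joint_positions": joint angles; "joint_velocities": joint speeds; "joint_efforts": joint torques, N m; "ee_pos": TCP position; "orientation": TCP orientation; "ft_force": force on the tool from outside, world axes, zero at the start; "torque": the same for the moment, N m; "opening": finger opening in m.
Only numpy, scipy, OpenCV 4.12 (cv2) and the standard library are available. Lean on these libraries where they do the work, as an engineer would, in place of code of your own. Each camera call takes 0.05 s, during which the arm holds its last target.

TASK

Make up two sample kits from the row of stock: on the blue board stand the blue-capped vial in the small circle and lay the lidded dish flat in the large circle; on the red board stand the red-capped vial in the small circle and the beaker upright in the large circle. Put each thing inside its circle, and leave the black-capped vial and the steel bowl where they stand.

Things in the scene. Friction and masses are not known exactly. Their poses are not given: they have to be found in the camera images.
- blue_board: blue plastic kit board, fixed, 80 (x) x 160 (y) x 8 mm. Origin: centre of underside, z up; +x is its side far from the robot, +y its left end. White circles printed flush on top, in its own frame: small one (inner radius 19 mm) centred x 0, y -50 mm; large one (inner radius 36 mm) centred x 0, y +36 mm. Lies left or right of the other board, turned up to 0.12 rad.
- red_board: red plastic kit board, fixed, 80 (x) x 160 (y) x 8 mm. Origin: centre of underside, z up; +x is its side far from the robot, +y its left end. White circles printed flush on top, in its own frame: small one (inner radius 19 mm) centred x 0, y -50 mm; large one (inner radius 36 mm) centred x 0, y +36 mm. Lies left or right of the other board, turned up to 0.12 rad.
- blue_vial: glass vial with a blue screw cap, 20 mm diameter and 45 mm high, standing upright, 18 g; origin at the centre of its underside, z up along its axis. Starts anywhere in the row of four stock things between the robot and the boards, 95 to 98 mm apart, give or take 12 mm, from left to right.
- red_vial: glass vial with a red screw cap, 20 mm diameter and 45 mm high, standing upright, 18 g; origin at the centre of its underside, z up along its axis. Starts anywhere in the row of four stock things between the robot and the boards, 95 to 98 mm apart, give or take 12 mm, from left to right.
- dish: small round clear and white lidded dish (one piece), 52 mm diameter where gripped, 55 mm at most and 11 mm high, lying flat, 11 g; origin at the centre of its underside, z up. Starts anywhere in the row of four stock things between the robot and the boards, 95 to 98 mm apart, give or take 12 mm, from left to right.
- beaker: low clear glass beaker, open at the top, 53 mm outer diameter and 65 mm high, standing upright, 60 g; origin at the centre of its underside, z up. Starts anywhere in the row of four stock things between the robot and the boards, 95 to 98 mm apart, give or take 12 mm, from left to right.
- black_vial: glass vial with a black screw cap, 20 mm diameter and 45 mm high, standing upright, 18 g; origin at the centre of its underside, z up along its axis. It belongs to neither kit and stands to the right of the boards; leave it alone.
- bowl: small steel bowl, 95 mm diameter and 39 mm high, standing to the right of the boards, past the black-capped vial; origin at the centre of its underside. Leave it alone.

How it is judged:
At the end, for the whole second after the job is handed in: Each thing rests, released and upright (tilt under 0.15 rad), on its own circle of its board, centre within 12 mm of the circle's centre along each board axis; black-capped vial and bowl within 20 mm of their start (x of blue_vial in the frame of blue_board between -0.012 and 0.012 m and y of blue_vial in the frame of blue_board between -0.062 and -0.038 m and z of blue_vial in the frame of blue_board between 0.004 and 0.012 m and angle between each of blue_vial, dish, red_vial, beaker's own z axis and vertical below 0.15 rad and linear speed of each of blue_vial, dish, red_vial, beaker below 0.02 m/s and x of dish in the frame of blue_board between -0.012 and 0.012 m and y of dish in the frame of blue_board between 0.024 and 0.048 m and z of dish in the frame of blue_board between 0.004 and 0.012 m and x of red_vial in the frame of red_board between -0.012 and 0.012 m and y of red_vial in the frame of red_board between -0.062 and -0.038 m and z of red_vial in the frame of red_board between 0.004 and 0.012 m and x of beaker in the frame of red_board between -0.012 and 0.012 m and y of beaker in the frame of red_board between 0.024 and 0.048 m and z of beaker in the frame of red_board between 0.004 and 0.012 m and distance of each of black_vial, bowl from where it was at the start of the episode below 0.02 m); the robot touches nothing.
It fails at once if the black-capped vial is disturbed (moved more than 20 mm) (distance of black_vial from where it was at the start of the episode above 0.02 m).
It fails at once if the steel bowl is disturbed (moved more than 20 mm) (distance of bowl from where it was at the start of the episode above 0.02 m).
It also fails if it takes over 88 s, if anything falls off the work surface, if the arm or the gripper's body presses on something with over 40 N, if the wrist force passes 120 N, or if a joint passes its speed limit or range.

## Working session

There is one attempt and no reset: what is moved stays moved. The work goes in short steps, Python scripts to look and compute and a tool call to move; the robot and the scene stay as the last step left them, time stands still between calls to the robot, and variables do not carry over. Pictures are saved under pics/ and viewed, and the job is handed in when it is done.

Besides the shell and the picture viewer there is one more tool, called as a command line: name --pt "numbers of a row" for each row, then --argument value for the rest. step_arm: Moves the arm, as the interface text tells. Its arguments: {"type":"object","properties":{"increments":{"type":"array"}},"required":["increments"]}

```bash
ls; mkdir -p pics; cat > h.py <<'E'
from bench import env, imaging
import numpy as np, cv2
from scipy.spatial.transform import Rotation as R
def ray(s,uv,st=None):
    K=np.array(s["camera_matrix"])
    d=np.linalg.inv(K)@np.array([uv[0],uv[1],1.])
    if "extrinsics" in s:
        T=np.linalg.inv(np.array(s["extrinsics"]))
    else:
        q=st["orientation"];B=np.eye(4);B[:3,:3]=R.from_quat([q[1],q[2],q[3],q[0]]).as_matrix();B[:3,3]=st["ee_pos"]
        T=B@np.array(s["mount"])
    return T[:3,3],T[:3,:3]@d
def at(s,uv,z,st=None):
    o,d=ray(s,uv,st);return (o+d*(z-o[2])/d[2])
def proj(s,p):
    c=np.array(s["extrinsics"])@np.append(p,1);u=np.array(s["camera_matrix"])@c[:3];return u[:2]/u[2]
def save(s,n,crop=None,f=1):
    im=cv2.cvtColor(np.array(s["pixels"]),cv2.COLOR_RGB2BGR)
    if crop: x0,y0,x1,y1=crop;im=im[y0:y1,x0:x1]
    if f!=1: im=cv2.resize(im,None,fx=f,fy=f,interpolation=cv2.INTER_CUBIC)
    cv2.imwrite("pics/"+n,im)
E
python3 - <<'E'
from h import *
import pickle
st=env.observe();print(st)
d={}
for n in("scene","side","wrist"):
    s=imaging.snapshot(n);save(s,n+"0.png");d[n]=s
pickle.dump((st,d),open("s0.pkl","wb"))
for n in("scene","side"):print(np.linalg.inv(d[n]["extrinsics"]).round(3))
print(np.array(d["wrist"]["mount"]).round(3))
E
```

```text
pics
{'clock': 0.0, 'joint_positions': array([ 1.18701088e+00,  3.20270134e-01,  1.56569118e+00, -1.22458668e-05,
        1.25740606e+00, -1.99776856e-02]), 'joint_velocities': array([ 1.33827710e-03, -1.32841437e-03,  3.88181461e-04,  4.74440441e-04,
       -1.29961456e-03,  2.91301644e-05]), 'joint_efforts': array([ 1.55393904e-03, -4.15516877e+01, -2.34160727e+01,  6.37561811e-05,
        8.15719046e-03,  5.36719341e-06]), 'ee_pos': array([0.20441325, 0.53691624, 0.23049005]), 'orientation': array([-1.72222379e-04,  1.80900436e-01,  9.83501014e-01, -8.70505746e-04]), 'ft_force': array([-0.30673091,  0.01324653,  0.42085038]), 'torque': array([-0.01250228,  0.03249771, -0.00460398]), 'opening': 0.08511440071372223}
[[ 0.686 -0.383  0.618 -0.063]
 [-0.727 -0.388  0.567 -0.848]
 [ 0.023 -0.839 -0.544  0.51 ]
 [ 0.     0.     0.     1.   ]]
[[-0.997 -0.062  0.051  0.435]
 [-0.079  0.644 -0.761  0.303]
 [ 0.014 -0.763 -0.646  0.593]
 [ 0.     0.     0.     1.   ]]
[[ 0.001 -0.955 -0.296  0.076]
 [ 1.     0.001  0.001 -0.001]
 [-0.    -0.296  0.955 -0.142]
 [ 0.     0.     0.     1.   ]]
```

View pics/scene0.png

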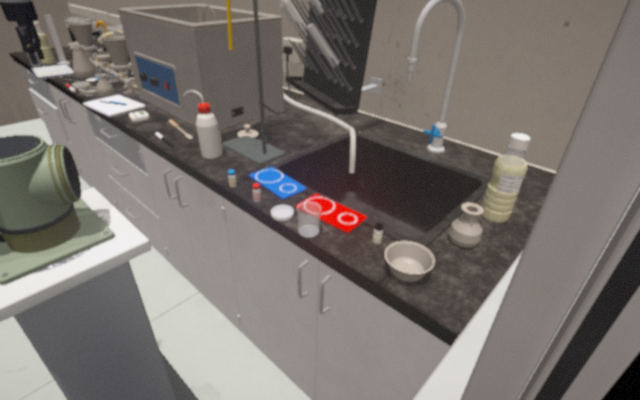

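View pics/side0.png

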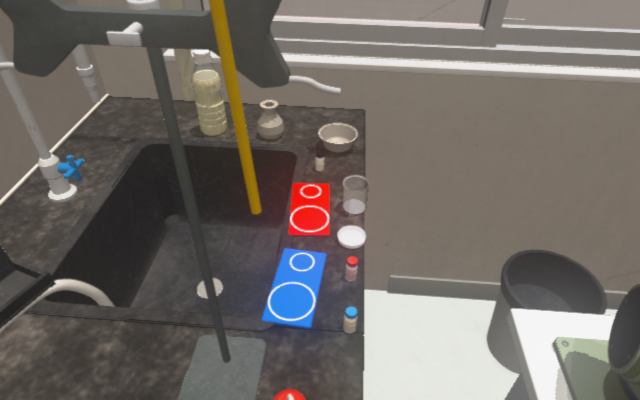

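View pics/wrist0.png

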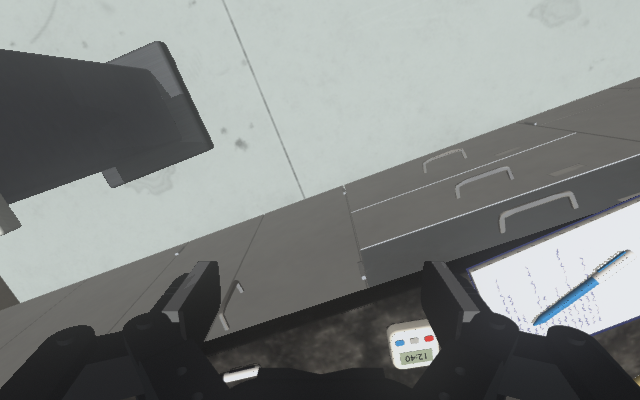

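```bash
python3 - <<'E'
import pickle
from h import *
st,d=pickle.load(open("s0.pkl","rb"))
save(d["side"],"sidec.png",(250,110,390,350),2.5*1)
save(d["side"],"sidec.png",(250,120,390,340),2.7)
save(d["side"],"sidec2.png",(250,170,380,340),3.5)
save(d["scene"],"scenec.png",(210,150,450,290),3.3)
# yellow tip and rod
def tri(a,b):
    o1,d1=ray(d["scene"],a);o2,d2=ray(d["side"],b)
    A=np.stack([d1,-d2],1);t=np.linalg.lstsq(A,o2-o1,rcond=None)[0]
    p,q=o1+d1*t[0],o2+d2*t[1];return ((p+q)/2).round(3),np.linalg.norm(p-q).round(3)
print(tri((230,50),(256,214)), tri((264,154),(226,360)))
s=d["side"]
for n,uv in dict(blue=(350,330),red=(351,278),dish=(351,245),beaker=(354,210),black=(319,169),bowl=(338,148),rb_s=(311,192),rb_l=(310,219),bb_s=(302,262),bb_l=(292,301),rod=(226,360)).items():
    print(n,at(s,uv,0.008 if "b_" in n else 0).round(3))
E
```

```text
(array([0.515, 0.004, 0.318]), np.float64(0.002)) (array([ 0.587, -0.019,  0.01 ]), np.float64(0.005))
blue [ 0.412 -0.092  0.   ]
red [ 0.414 -0.197  0.   ]
dish [ 0.416 -0.277  0.   ]
beaker [ 0.412 -0.377  0.   ]
black [ 0.496 -0.513  0.   ]
bowl [ 0.456 -0.605  0.   ]
rb_s [ 0.505 -0.417  0.008]
rb_l [ 0.499 -0.333  0.008]
bb_s [ 0.502 -0.219  0.008]
bb_l [ 0.508 -0.133  0.008]
rod [ 0.592 -0.026  0.   ]
```

View pics/sidec2.png

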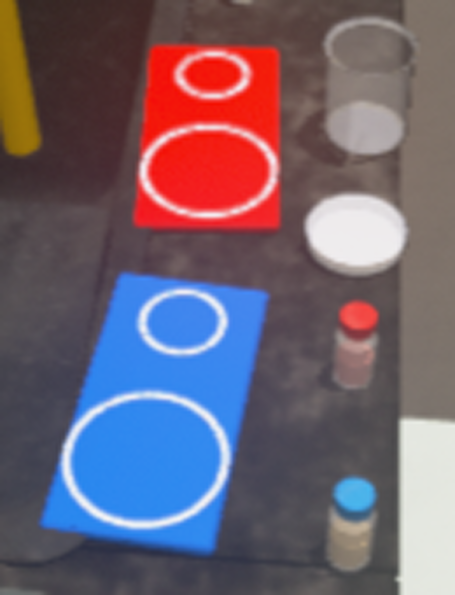

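View pics/scenec.png

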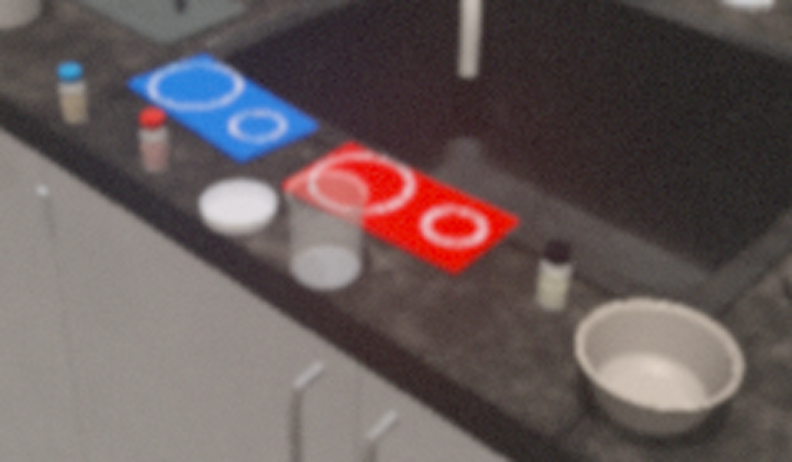

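step_arm --pt "12 -48 20 0 0 2 1" --pt "24 -96 20 0 0 4 1" --pt "36 -144 20 0 0 6 1" --pt "48 -192 20 0 0 8 1" --pt "60 -240 20 0 0 10 1" --pt "72 -288 20 0 0 12 1" --pt "84 -336 20 0 0 14 1" --pt "96 -384 20 0 0 16 1" --pt "108 -432 20 0 0 18 1" --pt "115 -480 20 0 0 20 1" --pt "120 -528 20 0 0 20.5 1" --pt "125 -576 20 0 0 20.5 1" --pt "130 -624 20 0 0 20.5 1" --pt "135 -672 20 0 0 20.5 1" --pt "140 -720 20 0 0 20.5 1" --pt "145 -767 20 0 0 20.5 1" --pt "145 -767 20 0 0 20.5 1"

```text
clock: 2.28
ee_pos: [0.3496, -0.2324, 0.2502]
orientation: [-0.0, 0.005, 1.0, -0.001]
ft_force: [-0.2, 0.5, 0.3]
opening: 0.0856
```

```bash
python3 - <<'E'
from h import *
import pickle
st=env.observe();print(st["clock"],st["ee_pos"],st["orientation"],st["joint_positions"].round(2))
w=imaging.snapshot("wrist");save(w,"w1.png");pickle.dump((st,w),open("w1.pkl","wb"))
E
```

```text
2.275 [ 0.3495507  -0.23236144  0.25023324] [-2.98670425e-04  5.07029129e-03  9.99986839e-01 -7.23732418e-04] [-0.61  0.06  1.85 -0.    1.23 -2.17]
```

View pics/w1.png

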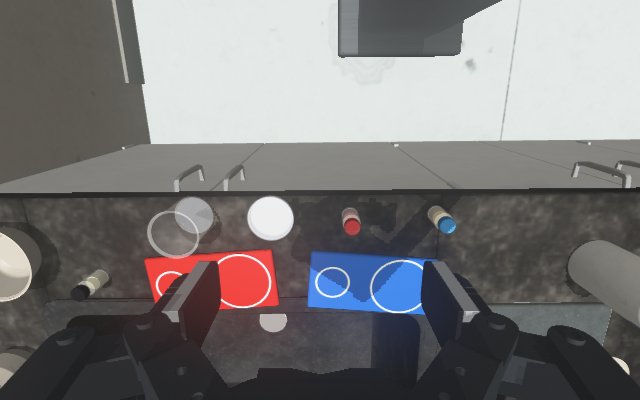

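```bash
python3 - <<'E'
from h import *
import pickle
st,w=pickle.load(open("w1.pkl","rb"))
save(w,"w1a.png",(130,190,300,320),4.5);save(w,"w1b.png",(300,190,470,320),4.5)
E
```

```text
(no output)
```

View pics/w1a.png

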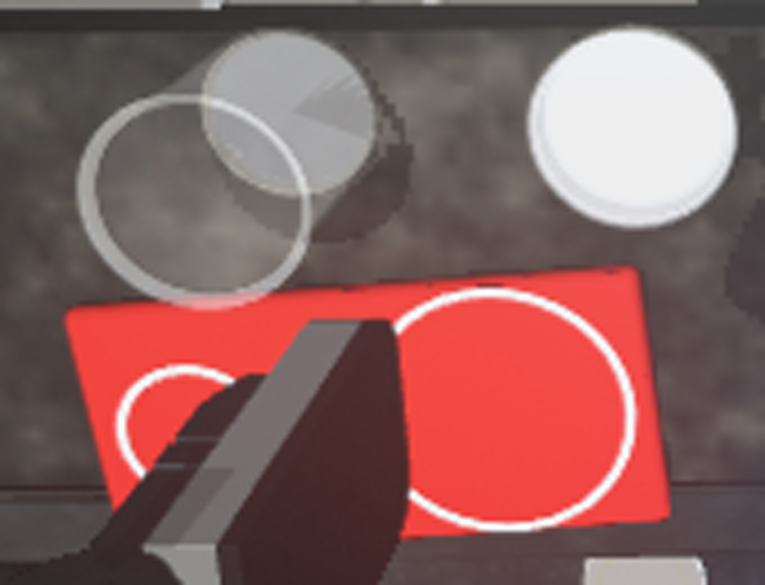

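View pics/w1b.png

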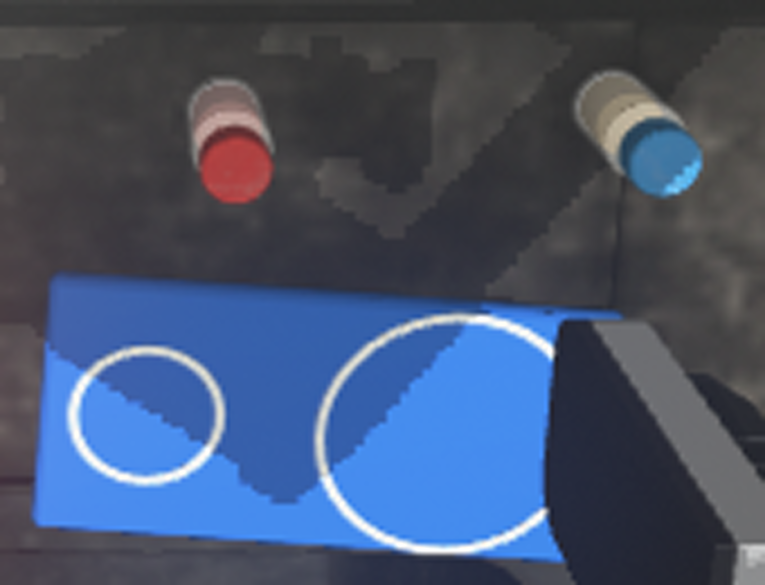

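```bash
cat > m1.py <<'E'
from h import *
import pickle
from scipy.optimize import least_squares
st,w=pickle.load(open("w1.pkl","rb"))
def A(c,z): return at(w,((c[0]+.5)/4.5-.5+130,(c[1]+.5)/4.5-.5+190),z,st)[:2]
def B(c,z): return at(w,((c[0]+.5)/4.5-.5+300,(c[1]+.5)/4.5-.5+190),z,st)[:2]
def fit(P,r=None):
    P=np.array(P);c0=P.mean(0)
    if r is None:
        s=least_squares(lambda v:np.hypot(*(P-v[:2]).T)-v[2],[*c0,.03]).x
    else: s=least_squares(lambda v:np.hypot(*(P-v[:2]).T)-r,c0).x
    return s.round(4)
print("redvial cap",fit([B(p,.045) for p in[(200,170),(272,165),(238,127),(236,203)]]))
print("redvial base",fit([B(p,.0) for p in[(189,115),(218,80),(258,100)]],.01))
print("blue cap",fit([B(p,.045) for p in[(622,158),(702,158),(662,117),(665,197)]]))
print("blue base",fit([B(p,.0) for p in[(576,110),(605,71),(635,85)]],.01))
print("dish",fit([A(p,.010) for p in[(528,122),(737,128),(633,27),(555,60),(715,65)]]))
print("beaker base",fit([A(p,.003) for p in[(202,110),(375,115),(275,30),(295,195)]]))
print("beaker rim",fit([A(p,.065) for p in[(77,185),(311,215),(185,94),(205,308)]]))
print("RL",fit([A(p,.008) for p in[(490,290),(635,410),(505,528),(420,500),(398,333),(600,340)]]))
print("RS",fit([A(p,.008) for p in[(117,425),(185,367),(230,380),(145,472),(135,385)]],.0215))
print("BS",fit([B(p,.008) for p in[(68,412),(224,418),(147,346),(147,485)]]))
print("BL",fit([B(p,.008) for p in[(316,435),(460,313),(440,553),(350,355),(350,515),(540,345),(540,520)]]))
for n,(p,q,f) in dict(R=((66,312),(635,268),A),B=((52,275),(620,312),B)).items():
    a,b=f(p,.008),f(q,.008);print(n,a,b,np.degrees(np.arctan2(-(b-a)[0],(b-a)[1])))
print(A((670,515),.008),B((38,525),.008))
E
python3 m1.py
```

```text
redvial cap [ 0.412  -0.1995  0.0092]
redvial base [ 0.4154 -0.1984]
blue cap [ 0.4109 -0.0975  0.01  ]
blue base [ 0.4144 -0.0954]
dish [ 0.4144 -0.2926  0.0273]
beaker base [ 0.4125 -0.3854  0.0231]
beaker rim [ 0.4118 -0.385   0.0264]
RL [ 0.5001 -0.3343  0.0372]
RS [ 0.5059 -0.4206]
BS [ 0.5019 -0.2198  0.0219]
BL [ 0.509  -0.1344  0.0379]
R [ 0.46768397 -0.45114614] [ 0.45577984 -0.29466334] 4.350288723239414
B [ 0.45827001 -0.24535304] [ 0.47065485 -0.09021465] -4.56429278294054
[ 0.53319029 -0.28863627] [ 0.53680386 -0.25068197]
```

step_arm --pt "40 -40 -40 0 0 0 0.55" --pt "64 -60 -90 0 0 0 0.55" --pt "64 -60 -140 0 0 0 0.55" --pt "64 -60 -180 0 0 0 0.55" --pt "64 -60 -210 0 0 0 0.55" --pt "64 -60 -225 0 0 0 0.55" --pt "64 -60 -225 0 0 0 0.55"

```text
clock: 3.2
ee_pos: [0.413, -0.2897, 0.0249]
orientation: [-0.001, 0.004, 1.0, 0.0]
ft_force: [0.3, -0.3, 0.5]
opening: 0.0662
```

```bash
python3 - <<'E'
from h import *
st=env.observe();print(st["clock"],st["ee_pos"],st["opening"])
w=imaging.snapshot("wrist");save(w,"w2.png")
E
```

```text
3.2 [ 0.41298848 -0.28968001  0.02489162] 0.06617433203710628
```

View pics/w2.png

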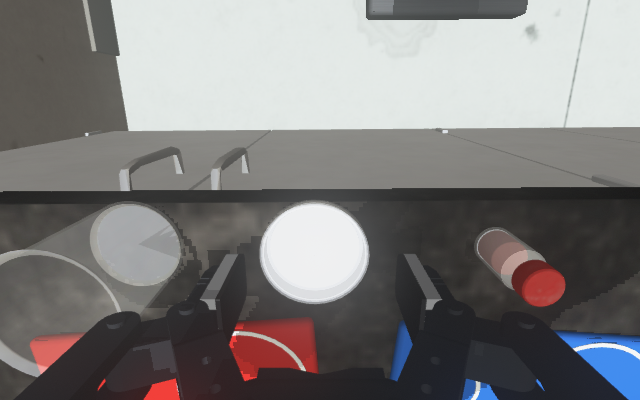

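```bash
python3 - <<'E'
from h import *
st=env.observe()
w=imaging.snapshot("wrist")
P=np.array([at(w,p,.010,st)[:2] for p in[(260.5,250),(368.5,250),(314,201.5),(275,218),(352,217),(314,302)]]);print(P)
c=(P[0]+P[1])/2;print(c,P[2,0]+.0275)
print(st["ee_pos"])
E
```

```text
[[ 0.41309286 -0.32085066]
 [ 0.41344737 -0.26665786]
 [ 0.38774737 -0.29369303]
 [ 0.39605155 -0.3127949 ]
 [ 0.39577996 -0.27529543]
 [ 0.44334707 -0.29437003]]
[ 0.41327011 -0.29375426] 0.4152473686140846
[ 0.4135823  -0.2903515   0.02574068]
```

step_arm --pt "1 -3 -8 0 0 0 0.55" --pt "1 -3 -16 0 0 0 0.55" --pt "1 -3 -22 0 0 0 0.55" --pt "1 -3 -25 0 0 0 0.55" --pt "1 -3 -25 0 0 0 0.55" --pt "1 -3 -25 0 0 0 0.2" --pt "1 -3 -25 0 0 0 -0.3" --pt "1 -3 -25 0 0 0 -0.3" --pt "1 -3 -25 0 0 0 -0.3"

```text
clock: 4.42
ee_pos: [0.415, -0.294, 0.0021]
orientation: [0.001, 0.004, 1.0, -0.001]
ft_force: [-1.2, 0.6, 5.2]
opening: 0.0487
```

```bash
python3 - <<'E'
from h import *
w=imaging.snapshot("wrist");save(w,"w3.png")
E
```

```text
(no output)
```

View pics/w3.png

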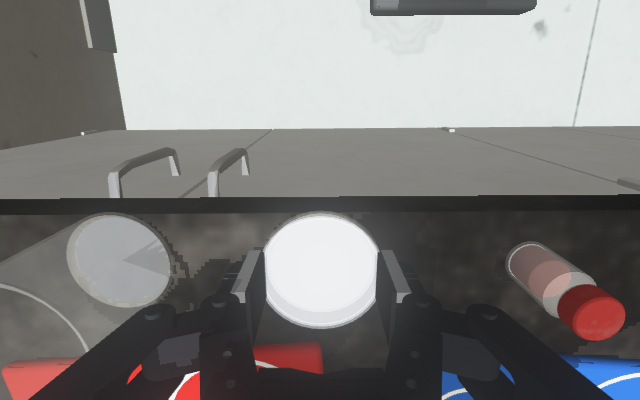

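step_arm --pt "0 0 8 0 0 0 -0.3" --pt "0 0 25 0 0 0 -0.3" --pt "0 0 60 0 0 0 -0.3" --pt "0 0 100 0 0 0 -0.3" --pt "0 0 100 0 0 0 -0.3"

```text
clock: 5.1
ee_pos: [0.417, -0.2954, 0.1056]
orientation: [0.004, 0.004, 1.0, -0.003]
ft_force: [-1.0, -1.2, 0.0]
opening: 0.0484
```

```bash
python3 - <<'E'
from h import *
w=imaging.snapshot("wrist");save(w,"w4.png")
E
```

```text
(no output)
```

View pics/w4.png

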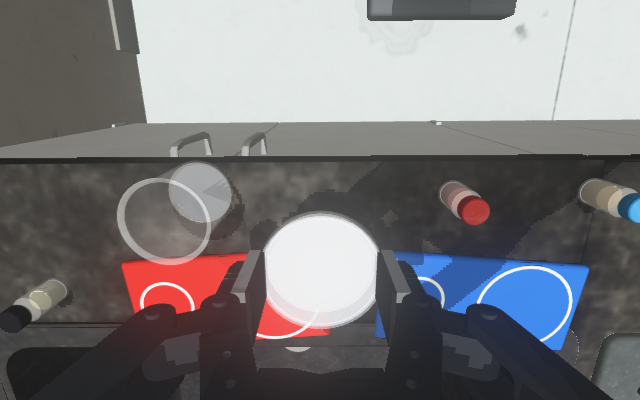

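```bash
python3 - <<'E'
from h import *
st=env.observe();print(st["ee_pos"],st["orientation"])
w=imaging.snapshot("wrist");save(w,"w5.png",(420,240,600,370),4.4)
E
```

```text
[ 0.41582377 -0.29458366  0.10377171] [ 0.00212395  0.00403254  0.99998728 -0.00216204]
```

View pics/w5.png

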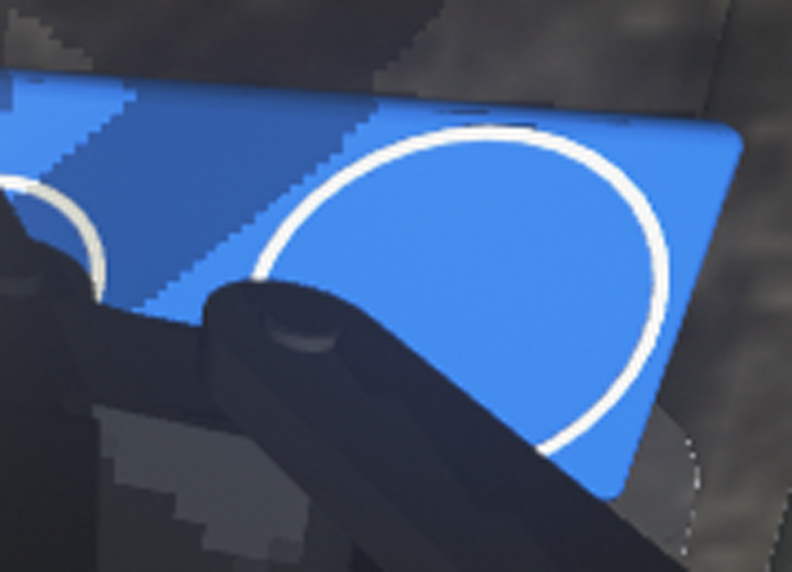

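step_arm --pt "25 45 0 0 0 0 -0.3" --pt "50 90 0 0 0 0 -0.3" --pt "75 130 0 0 0 0 -0.3" --pt "93 160 0 0 0 0 -0.3" --pt "93 160 0 0 0 0 -0.3" --pt "93 160 -30 0 0 0 -0.3" --pt "93 160 -60 0 0 0 -0.3" --pt "93 160 -75 0 0 0 -0.3" --pt "93 160 -80 0 0 0 -0.3" --pt "93 160 -80 0 0 0 -0.3"

```text
clock: 6.45
ee_pos: [0.5081, -0.1343, 0.0226]
orientation: [0.001, 0.004, 1.0, -0.001]
ft_force: [0.2, -1.2, 0.3]
opening: 0.0483
```

```bash
python3 - <<'E'
from h import *
st=env.observe();print(st["ee_pos"],st["orientation"])
w=imaging.snapshot("wrist");save(w,"w6.png",(160,180,480,400),2.5)
E
```

```text
[ 0.50812442 -0.13429934  0.02263695] [ 9.76512343e-04  4.23212862e-03  9.99989743e-01 -1.28395463e-03]
```

View pics/w6.png

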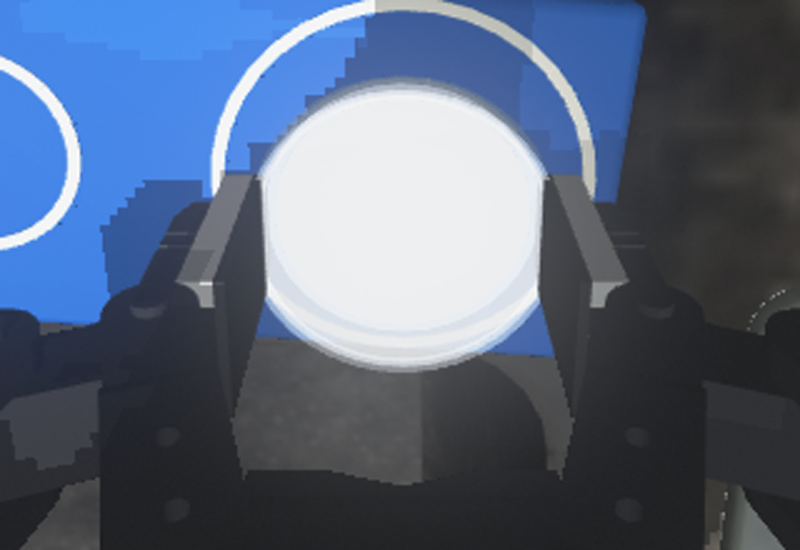

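step_arm --pt "1 0 -6 0 0 0 -0.3" --pt "1 0 -12 0 0 0 -0.3" --pt "1 0 -12 0 0 0 -0.3" --pt "1 0 -12 0 0 0 0.3" --pt "1 0 -12 0 0 0 0.5" --pt "1 0 -12 0 0 0 0.5" --pt "1 0 0 0 0 0 0.5" --pt "1 0 30 0 0 0 0.5" --pt "1 0 80 0 0 0 0.5" --pt "1 0 80 0 0 0 0.5"

```text
clock: 7.75
ee_pos: [0.5124, -0.1351, 0.1076]
orientation: [0.006, 0.004, 1.0, -0.003]
ft_force: [0.1, 0.0, -0.2]
opening: 0.0643
```

```bash
python3 - <<'E'
from h import *
st=env.observe();print(st["ee_pos"],st["orientation"])
w=imaging.snapshot("wrist");save(w,"w7.png",(160,140,480,360),2.5)
E
```

```text
[ 0.51235555 -0.13514452  0.10762845] [ 0.00618787  0.00414358  0.99996848 -0.00275396]
```

View pics/w7.png

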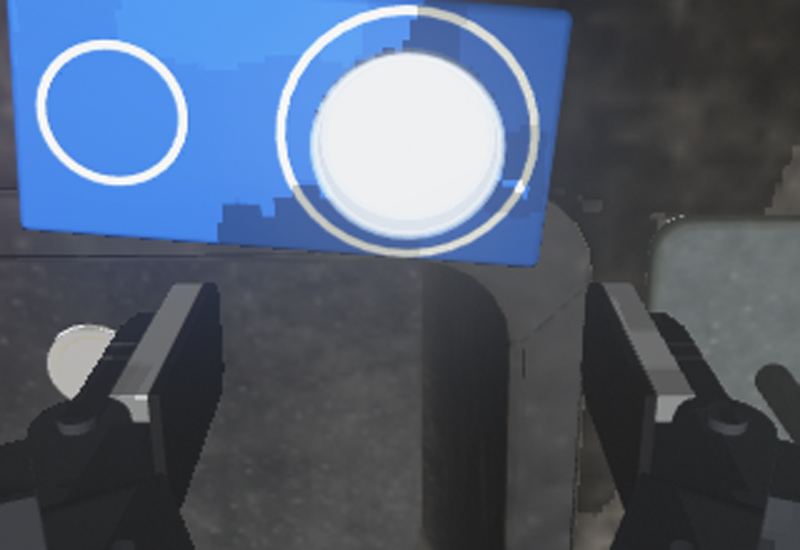

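step_arm --pt "-40 15 0 0 0 0 0.2" --pt "-80 30 0 0 0 0 0.2" --pt "-100 38 0 0 0 0 0.2" --pt "-100 38 0 0 0 0 0.2" --pt "-100 38 -30 0 0 0 0.2" --pt "-100 38 -45 0 0 0 0.2" --pt "-100 38 -45 0 0 0 0.2"

```text
clock: 8.68
ee_pos: [0.4109, -0.0968, 0.0593]
orientation: [0.003, 0.004, 1.0, -0.002]
ft_force: [-0.3, 0.4, 0.4]
opening: 0.0512
```

```bash
python3 - <<'E'
from h import *
st=env.observe();print(st["ee_pos"],st["orientation"])
w=imaging.snapshot("wrist");save(w,"w8.png",(160,140,480,360),2.5)
E
```

```text
[ 0.41087376 -0.09681733  0.05932374] [ 0.00271061  0.00423293  0.99998572 -0.00181336]
```

View pics/w8.png

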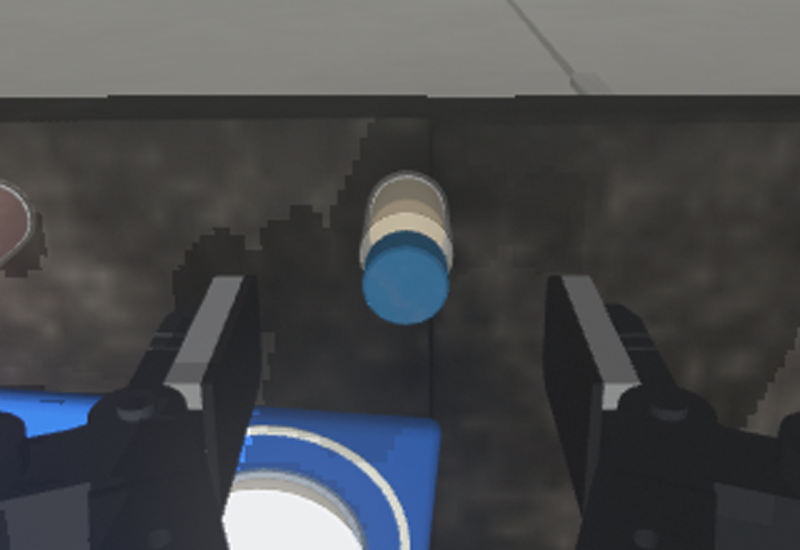

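```bash
python3 - <<'E'
from h import *
st=env.observe();print(st["ee_pos"])
w=imaging.snapshot("wrist")
print(at(w,(322.2,253.8),.045,st),at(w,(406/2.5+160,172/2.5+140),0,st)+[.01,0,0])
E
```

```text
[ 0.4114409  -0.09694496  0.06004338]
[ 0.41303048 -0.09654718  0.045     ] [ 0.41481183 -0.09632708  0.        ]
```

step_arm --pt "2 0 -20 0 0 0 0.2" --pt "2 0 -38 0 0 0 0.2" --pt "2 0 -48 0 0 0 0.2" --pt "2 0 -48 0 0 0 0.2" --pt "2 0 -48 0 0 0 -0.2" --pt "2 0 -48 0 0 0 -0.8" --pt "2 0 -48 0 0 0 -0.8" --pt "2 0 -48 0 0 0 -0.8" --pt "2 0 -48 0 0 0 -0.8"

```text
clock: 9.9
ee_pos: [0.4143, -0.0971, 0.0133]
orientation: [0.005, 0.004, 1.0, -0.002]
ft_force: [-1.1, -0.9, 6.0]
opening: 0.0182
```

step_arm --pt "0 0 8 0 0 0 -0.8" --pt "0 0 30 0 0 0 -0.8" --pt "0 0 70 0 0 0 -0.8" --pt "20 -30 80 0 0 0 -0.8" --pt "50 -70 80 0 0 0 -0.8" --pt "75 -105 80 0 0 0 -0.8" --pt "88 -123 80 0 0 0 -0.8" --pt "88 -123 80 0 0 0 -0.8" --pt "88 -123 50 0 0 0 -0.8" --pt "88 -123 30 0 0 0 -0.8" --pt "88 -123 20 0 0 0 -0.8" --pt "88 -123 20 0 0 0 -0.8"

```text
clock: 11.4
ee_pos: [0.5016, -0.2194, 0.0332]
orientation: [0.004, 0.004, 1.0, -0.002]
ft_force: [-0.6, -0.8, 0.3]
opening: 0.0178
```

```bash
python3 - <<'E'
from h import *
st=env.observe();print(st["ee_pos"],st["orientation"])
w=imaging.snapshot("wrist");save(w,"w9.png",(160,140,480,360),2.5)
s=imaging.snapshot("side");save(s,"s9.png",(240,150,400,350),3)
E
```

```text
[ 0.50158316 -0.21935735  0.03317319] [ 0.0043387   0.00396953  0.99998062 -0.00204501]
```

View pics/w9.png

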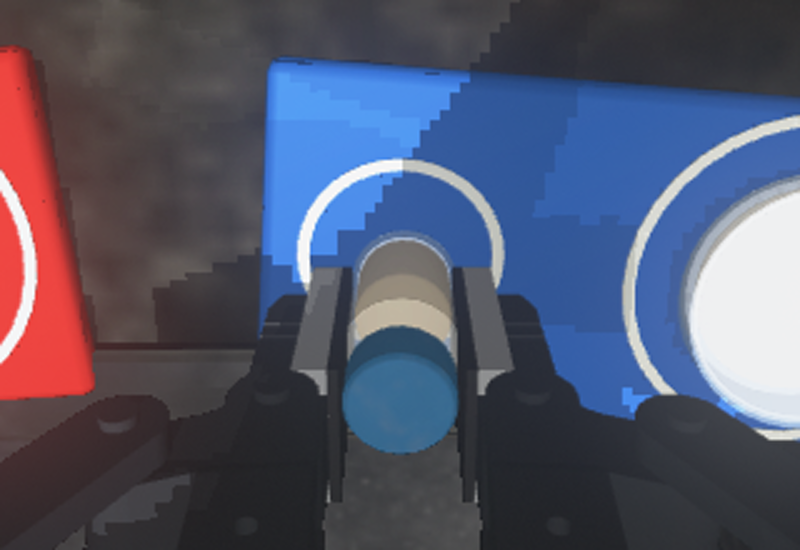

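View pics/s9.png

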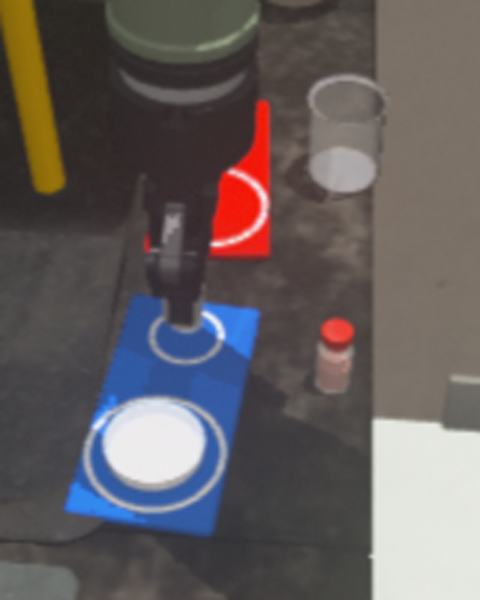

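step_arm --pt "1 0 -6 0 0 0 -0.8" --pt "1 0 -12 0 0 0 -0.8" --pt "1 0 -12 0 0 0 -0.8" --pt "1 0 -12 0 0 0 -0.4" --pt "1 0 -12 0 0 0 0.1" --pt "1 0 -12 0 0 0 0.1" --pt "1 0 10 0 0 0 0.1" --pt "1 0 40 0 0 0 0.2" --pt "1 0 80 0 0 0 0.2" --pt "1 0 80 0 0 0 0.2"

```text
clock: 12.75
ee_pos: [0.5056, -0.2209, 0.1173]
orientation: [0.009, 0.004, 1.0, -0.004]
ft_force: [0.8, -1.1, 0.1]
opening: 0.051
```

```bash
python3 - <<'E'
from h import *
st=env.observe();print(st["ee_pos"],st["orientation"])
w=imaging.snapshot("wrist");save(w,"w10.png",(160,100,480,320),2.5)
E
```

```text
[ 0.50559488 -0.22093015  0.11731115] [ 0.00882132  0.00405113  0.9999444  -0.00411895]
```

View pics/w10.png

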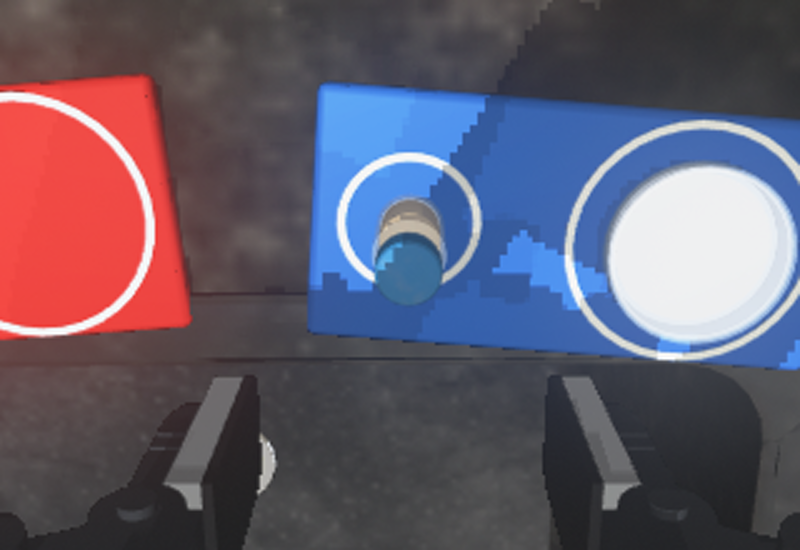

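step_arm --pt "-40 10 0 0 0 0 0.2" --pt "-75 18 0 0 0 0 0.2" --pt "-90 21 0 0 0 0 0.2" --pt "-90 21 -20 0 0 0 0.2" --pt "-90 21 -40 0 0 0 0.2" --pt "-90 21 -56 0 0 0 0.2" --pt "-90 21 -56 0 0 0 0.2" --pt "-90 21 -56 0 0 0 0.2"

```text
clock: 13.8
ee_pos: [0.4149, -0.1996, 0.0596]
orientation: [0.007, 0.004, 1.0, -0.003]
ft_force: [0.3, 0.1, 0.9]
opening: 0.0512
```

```bash
python3 - <<'E'
from h import *
st=env.observe();print(st["ee_pos"],st["orientation"])
w=imaging.snapshot("wrist");save(w,"w11.png",(160,140,480,360),2.5)
E
```

```text
[ 0.41488071 -0.19962648  0.05957765] [ 0.0072372   0.00407542  0.99995974 -0.00339511]
```

View pics/w11.png

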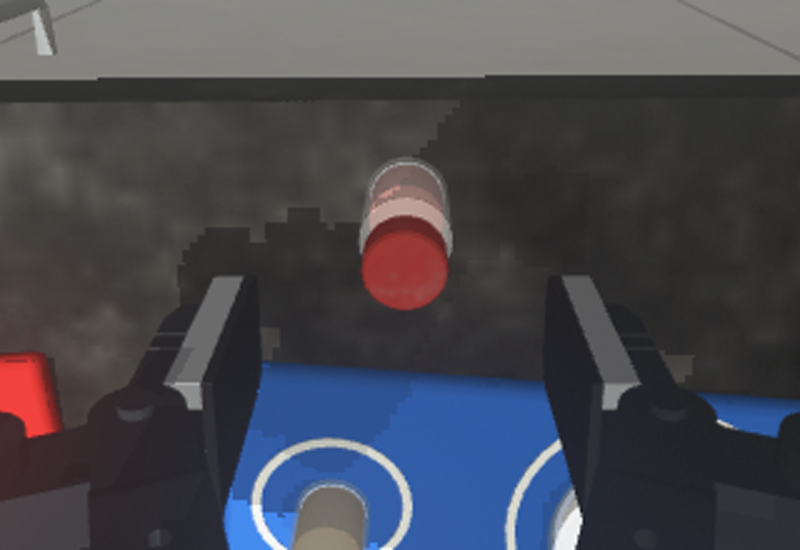

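step_arm --pt "-1 0 -20 0.4 0.8 0 0.2" --pt "-1 0 -38 0.4 0.8 0 0.2" --pt "-1 0 -48 0.4 0.8 0 0.2" --pt "-1 0 -48 0.4 0.8 0 0.2" --pt "-1 0 -48 0.4 0.8 0 -0.2" --pt "-1 0 -48 0.4 0.8 0 -0.8" --pt "-1 0 -48 0.4 0.8 0 -0.8" --pt "-1 0 -48 0.4 0.8 0 -0.8" --pt "-1 0 -48 0.4 0.8 0 -0.8"

```text
clock: 14.98
ee_pos: [0.4144, -0.1999, 0.0125]
orientation: [0.001, 0.004, 1.0, -0.0]
ft_force: [-0.1, 1.6, 5.4]
opening: 0.0183
```

step_arm --pt "0 0 8 0 0 0 -0.8" --pt "0 0 40 0 0 0 -0.8" --pt "20 -10 80 0 0 0 -0.8" --pt "50 -50 100 0 0 0 -0.8" --pt "80 -95 100 0 0 0 -0.8" --pt "89 -140 100 0 0 0 -0.8" --pt "89 -185 100 0 0 0 -0.8" --pt "89 -210 100 0 0 0 -0.8" --pt "89 -221 100 0 0 0 -0.8" --pt "89 -221 90 0 0 0 -0.8" --pt "89 -221 60 0 0 0 -0.8" --pt "89 -221 35 0 0 0 -0.8" --pt "89 -221 20 0 0 0 -0.8" --pt "89 -221 20 0 0 0 -0.8"

```text
clock: 16.73
ee_pos: [0.5029, -0.4195, 0.0313]
orientation: [0.0, 0.004, 1.0, 0.001]
ft_force: [0.7, -0.1, 0.0]
opening: 0.0182
```

```bash
python3 - <<'E'
from h import *
st=env.observe();print(st["ee_pos"],st["orientation"])
w=imaging.snapshot("wrist");save(w,"w12.png",(160,140,480,360),2.5)
E
```

```text
[ 0.50291719 -0.41950674  0.03130256] [7.31581158e-05 3.64493888e-03 9.99993163e-01 6.19254417e-04]
```

View pics/w12.png

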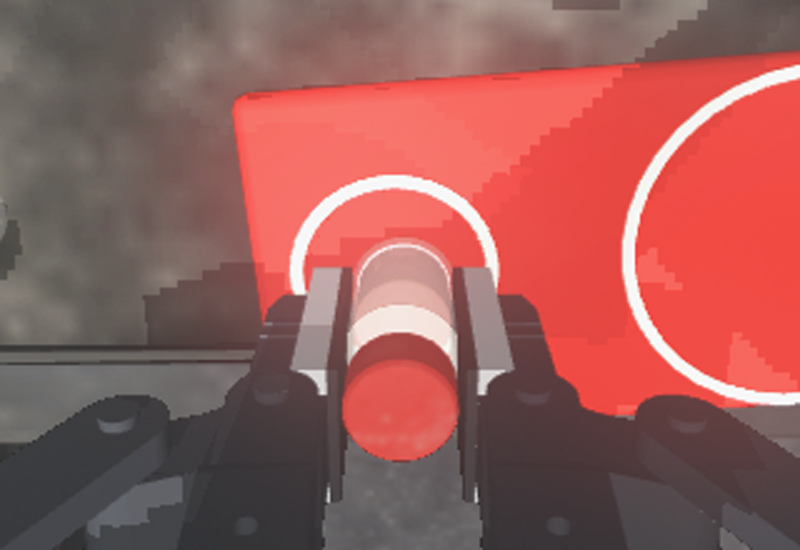

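step_arm --pt "1 -1.5 -5 0 0 0 -0.8" --pt "1 -1.5 -11 0 0 0 -0.8" --pt "1 -1.5 -11 0 0 0 -0.8" --pt "1 -1.5 -11 0 0 0 -0.4" --pt "1 -1.5 -11 0 0 0 0.1" --pt "1 -1.5 -11 0 0 0 0.1" --pt "1 -1.5 10 0 0 0 0.1" --pt "1 -1.5 40 0 0 0 0.2" --pt "1 -1.5 90 0 0 0 0.2" --pt "1 -1.5 90 0 0 0 0.2" --pt "1 -1.5 90 0 0 0 0.2"

```text
clock: 18.15
ee_pos: [0.5042, -0.4215, 0.1223]
orientation: [0.001, 0.004, 1.0, -0.0]
ft_force: [-0.3, 0.7, 0.4]
opening: 0.0513
```

```bash
python3 - <<'E'
from h import *
st=env.observe();print(st["ee_pos"],st["orientation"])
w=imaging.snapshot("wrist");save(w,"w13.png",(160,100,480,320),2.5)
E
```

```text
[ 0.50423254 -0.42154493  0.12227068] [ 8.37455156e-04  3.77271437e-03  9.99992531e-01 -5.23359732e-05]
```

View pics/w13.png

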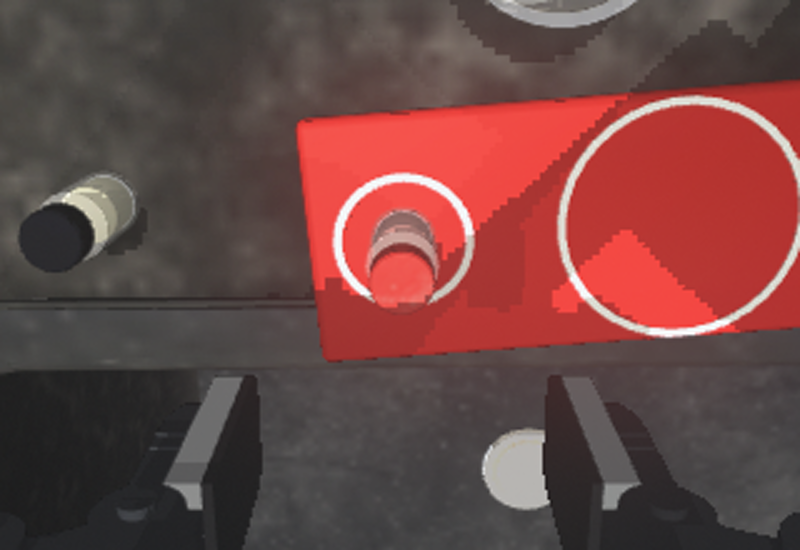

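step_arm --pt "-40 16 0 0 0 0 0.7" --pt "-75 30 0 0 0 0 0.85" --pt "-92 36.5 0 0 0 0 0.85" --pt "-92 36.5 0 0 0 0 0.85" --pt "-92 36.5 -20 0 0 0 0.85" --pt "-92 36.5 -37 0 0 0 0.85" --pt "-92 36.5 -37 0 0 0 0.85"

```text
clock: 19.08
ee_pos: [0.4119, -0.3842, 0.0825]
orientation: [-0.001, 0.004, 1.0, 0.002]
ft_force: [0.2, 1.4, 0.2]
opening: 0.0787
```

```bash
python3 - <<'E'
from h import *
st=env.observe();print(st["ee_pos"],st["orientation"],st["opening"])
w=imaging.snapshot("wrist");save(w,"w14.png",(160,140,480,360),2.5)
E
```

```text
[ 0.41190497 -0.38424973  0.0825038 ] [-0.00106477  0.00362735  0.99999123  0.00180467] 0.07866473715951523
```

View pics/w14.png

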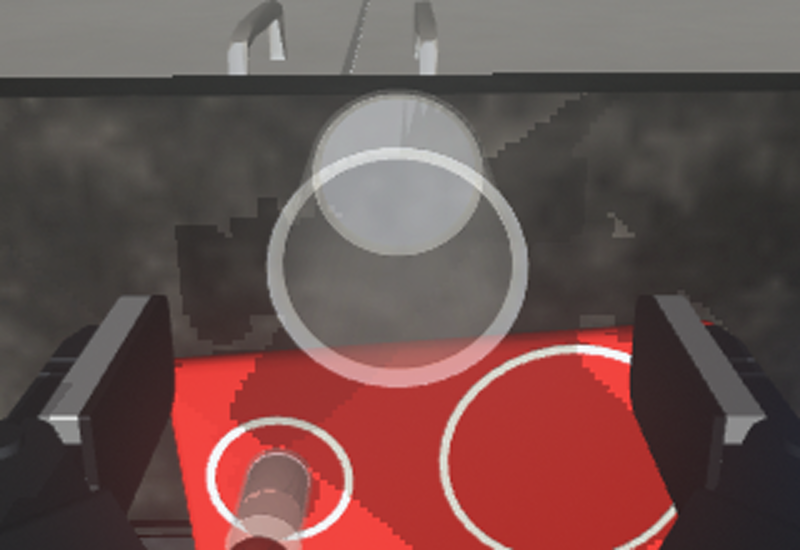

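```bash
python3 - <<'E'
from h import *
st=env.observe();print(st["ee_pos"])
w=imaging.snapshot("wrist")
f=lambda a,b:(a/2.5+160-.3,b/2.5+140-.3)
for p in[(267,265),(528,265),(398,147),(398,388)]: print(at(w,f(*p),.065,st).round(4))
print(at(w,f(398,175),.003,st))
E
```

```text
[ 0.4123407  -0.38474815  0.08349576]
[ 0.4108 -0.4125  0.065 ]
[ 0.4111 -0.3594  0.065 ]
[ 0.3859 -0.3857  0.065 ]
[ 0.4396 -0.3861  0.065 ]
[ 0.41283629 -0.38602508  0.003     ]
```

step_arm --pt "0 -1 -20 0 0 0 0.85" --pt "0 -1 -42 0 0 0 0.85" --pt "0 -1 -57 0 0 0 0.85" --pt "0 -1 -63 0 0 0 0.85" --pt "0 -1 -63 0 0 0 0.85" --pt "0 -1 -63 0 0 0 0.4" --pt "0 -1 -63 0 0 0 -0.1" --pt "0 -1 -63 0 0 0 -0.1" --pt "0 -1 -63 0 0 0 -0.1" --pt "0 -1 -63 0 0 0 -0.1"

```text
clock: 20.42
ee_pos: [0.413, -0.3862, 0.0222]
orientation: [0.001, 0.004, 1.0, 0.0]
ft_force: [-0.5, 1.7, 5.8]
opening: 0.0516
```

step_arm --pt "0 0 8 0 0 0 -0.1" --pt "0 0 30 0 0 0 -0.1" --pt "0 0 60 0 0 0 -0.1" --pt "25 15 60 0 0 0 -0.1" --pt "55 33 60 0 0 0 -0.1" --pt "80 47 60 0 0 0 -0.1" --pt "87 52 60 0 0 0 -0.1" --pt "87 52 50 0 0 0 -0.1" --pt "87 52 30 0 0 0 -0.1" --pt "87 52 20 0 0 0 -0.1" --pt "87 52 20 0 0 0 -0.1"

```text
clock: 21.8
ee_pos: [0.4988, -0.3343, 0.0412]
orientation: [-0.0, 0.004, 1.0, 0.001]
ft_force: [-0.0, 0.0, -0.8]
opening: 0.0516
```

```bash
python3 - <<'E'
from h import *
st=env.observe();print(st["ee_pos"],st["orientation"],st["opening"])
w=imaging.snapshot("wrist");save(w,"w15.png",(160,140,480,360),2.5)
E
```

```text
[ 0.49878774 -0.33431057  0.0411847 ] [-2.78050696e-04  4.08295628e-03  9.99991334e-01  7.63952487e-04] 0.051592551988082984
```

View pics/w15.png

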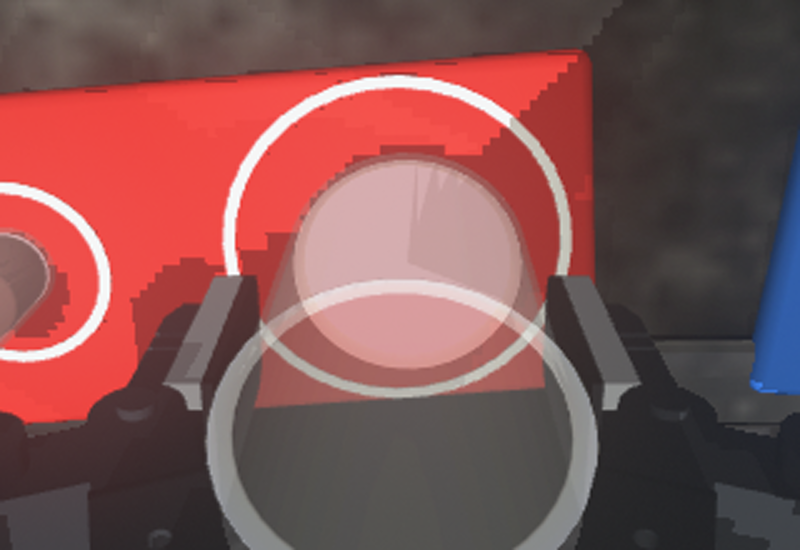

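step_arm --pt "0 -1.5 -5 0 0 0 -0.1" --pt "0 -1.5 -11 0 0 0 -0.1" --pt "0 -1.5 -11 0 0 0 -0.1" --pt "0 -1.5 -11 0 0 0 0.3" --pt "0 -1.5 -11 0 0 0 0.75" --pt "0 -1.5 -11 0 0 0 0.75" --pt "0 -1.5 -11 0 0 0 0.75" --pt "0 -1.5 10 0 0 0 0.75" --pt "0 -1.5 50 0 0 0 0.75" --pt "0 -1.5 100 0 0 0 0.75" --pt "-30 -1.5 150 0 0 0 0.75" --pt "-80 30 200 0 0 0 0.75" --pt "-120 60 200 0 0 0 0.75" --pt "-150 80 200 0 0 0 0.75" --pt "-150 80 200 0 0 0 0.75" --pt "-150 80 200 0 0 0 0.75"

```text
clock: 23.85
ee_pos: [0.3501, -0.2551, 0.2423]
orientation: [0.001, 0.004, 1.0, -0.0]
ft_force: [-0.1, -0.7, 0.2]
opening: 0.0747
```

```bash
python3 - <<'E'
from h import *
import pickle
st=env.observe();print(st["clock"],st["ee_pos"],st["orientation"],st["opening"])
w=imaging.snapshot("wrist");save(w,"w16.png",(40,180,460,340),1.9)
pickle.dump((st,w),open("w16.pkl","wb"))
s=imaging.snapshot("side");save(s,"s16.png",(240,110,400,350),2.5);save(w,"w16f.png")
E
```

```text
23.85 [ 0.35010513 -0.25507235  0.2422855 ] [ 1.08130875e-03  4.03012722e-03  9.99991275e-01 -1.97826585e-04] 0.07469600962575333
```

View pics/w16f.png

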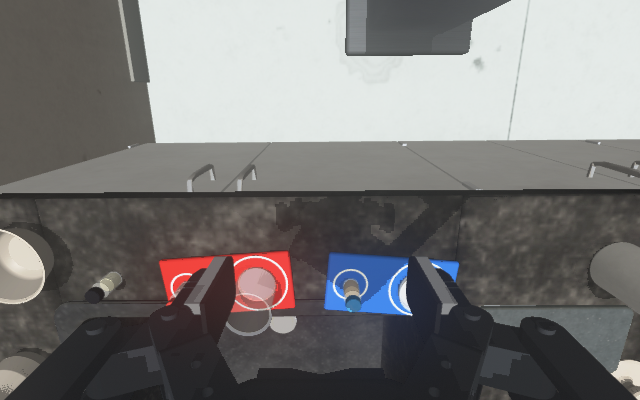

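View pics/s16.png

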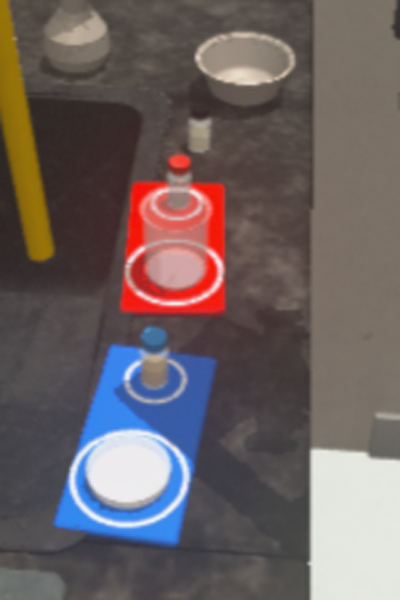

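```bash
python3 - <<'E'
from h import *
print(env.close_job())
E
```

```text
the job is handed in; nothing more can be done
None
```

Both kits are made up and the job was handed in at about 24 s of the 88 s allowed; the hand-in gives no verdict.

- **Blue board:** the blue-capped vial stands in the small circle and the dish lies flat in the large one.
- **Red board:** the red-capped vial stands in the small circle and the beaker stands upright in the large one.

The last side picture, with the arm withdrawn and touching nothing, shows everything upright and inside its circle. By eye, the blue-capped vial, dish and beaker are within a few pixels of their ring centres. The beaker partly hides the red-capped vial there, so for that one I rely on the wrist picture taken right after placing.

The wrist pictures suggested offsets of about 3 mm for the dish and the blue-capped vial. I did not compute final positions in the board frames for any of the four. The black-capped vial and the bowl look unmoved, but I did not measure them again. No check failed.

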